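# Let the lift-up bridge down against its ratchet

### The arm

A 6-joint arm with a two-finger parallel gripper is mounted at the origin on the work surface. World frame = base frame: x ahead of the robot, y to its left, z up, the work surface at z = 0. Lengths are in mm, angles in rad, forces in N, time in s.
With the tool pointing down it reaches from about 400 to 925 mm from the base axis. Payload 12.5 kg.
Tool frame: the origin (TCP) lies midway between the tips of the shut fingers; the grasp point (between the pads) lies 19 mm behind it; z points along the fingers, y is the line along which they close (so a half turn about z gives the same grasp; the last joint's range is limited). The gripper opens to 95 mm and grips with 3 to 60 N. Pads are 20 mm wide; open, the fingers measure 119 mm over their backs; the gripper's body (75 mm by 180 mm) begins 59 mm behind the grasp point.
Start: joints at [1.025, 0.491, 1.559, -0, 1.092, -0.106], TCP at [266.086, 565.549, 214.661] pointing down, gripper open.
Joint ranges: [-3.1, 3.1], [-0.84, 2.19], [0.05, 2.79], [-1.13, 4.28], [0.06, 2.93], [-2.69, 2.69]. Speed limits (rad/s): [2.22, 2.22, 2.79, 3.14, 3.14, 3.14].

### API

Orientations are given as a 3x3 rotation matrix whose columns are the frame's x, y, z axes.
In Python, from station import env, jaws, solver, capture, camera_info, sensors gives the robot as it stands. The module is installed in compiled form; this text tells all that it offers. Calls block until the motion is done:
- env.move_to(position, orientation): joint-space move of the TCP to a pose.
- env.move_straight(position, rotation=None, speed=150): straight line of the TCP; rotation=None keeps the orientation; speed is the mean speed in mm/s.
- env.goto_joints(angles): joint-space move.
- jaws.move_gripper(opening, grasp_force=None): opening from 0.0 (shut) to 1.0 (fully open); grasp_force is the grip in N (None keeps the last); returns when the fingers have stopped.
- env.sleep(seconds).
- solver.ik(position, orientation): joint angles nearest the present ones, or None.
- capture(name): name is "scene" or "top" or "wrist"; returns the picture (420x560x3 uint8, red, green, blue); there is no depth.
- camera_info(name): a dict with "K" (3x3 intrinsics, pixels), "extrinsics" (4x4, takes a point from world to camera coordinates); the wrist camera has in their place "tool_from_camera" (4x4, takes a point from camera to tool coordinates, whose origin is the TCP and whose axes are the flange's). Camera axes: x right, y up, looking along -z (the intrinsics and any distortion apply to the point x, -y, -z); pixel columns grow to the right and rows downward; lengths in mm; the calibration is good to about 2 mm. A picture is of the moment at which its call begins: read the wrist's pose just before it. camera_info takes no time and is no camera call.
A pose or a line that the arm cannot do raises env.IKError and nothing moves.
- env.job_done(): hands the job in; it is judged then, once.
Readings, each from a call of its own:
- sensors.current_time(): time.
- sensors.current_joints(): joint angles.
- sensors.current_joint_velocities(): joint speeds.
- sensors.current_joint_efforts(): joint torques, N m.
- sensors.current_tcp_pos(): TCP position.
- sensors.current_tcp_rot(): TCP orientation.
- sensors.current_force(): force on the tool from outside, world axes, zero at the start.
- sensors.current_moment(): the same for the moment, N m.
- sensors.current_opening(): opening from 0.0 (shut) to 1.0 (fully open).
- sensors.current_gripper_force(): force on a finger pad.
Only numpy, scipy, OpenCV 4.12 (cv2) and the standard library are available. Lean on these libraries where they do the work, as an engineer would, in place of code of your own. Each camera call takes 0.05 s, during which the arm holds its last target. There are 200 camera calls.

### The job

On the model railway, the lift-up bridge stands raised, held by its ratchet. Throw the pawl right over, clear of the ratchet wheel, wind the bridge down with its crank until it sits fully on the far pier, and then flip the pawl back into the teeth. Never force the wheel against the pawl, set the bridge down gently without pressing it hard on the pier, do not let the bridge drop, and leave the other things on the table where they are.

Things in the scene. Friction and masses are not known exactly. Their poses are not given: they have to be found in the camera images.
- winch: fixed winding gear of a model lift-up bridge: wooden base 220 x 130 x 12 mm, two steel cheeks 102 mm high, pawl post 140 mm high; on its -y side a stub of trestle track 85 mm high. Origin: on the table under the ratchet wheel's centre. x: horizontal, in the wheel's plane, along the lowered bridge to the far pier (away from the robot); y: along the shaft to the crank side; z up
- shaft (a point): centre of the ratchet wheel, on the horizontal shaft (along winch y), 85 mm above the table. Steel wheel of 52 mm outer radius, 10 mm thick, 14 saw teeth 10 mm deep, upright in the winch's xz plane. With the pawl down it turns only in the raising direction; lowering is stopped within one tooth (26 degrees)
- span: bridge, ratchet wheel and crank, one rigid part turning on the shaft; origin at point shaft. Its angle is 0 with the deck level (axes as the winch's), grows as the bridge rises, starts at 0.75 to 1.2 rad. Lowering moves the crank knob toward winch +x. Friction (0.5 N m) holds it where left: lowering takes 2 to 5 N at the knob.
- crank_grip (a point): middle of the crank's black round knob, 16 mm thick, 46 mm long, axis along winch y, 96 mm from the wheel plane on the +y side (crank arm at its -y end). It circles the shaft at 90 mm radius; its elevation above winch +x is 0.96 rad + the bridge angle (leaning back to the robot when the bridge is up). Can be pinched from above across winch x; it may turn in the fingers
- span_toe (a point): point under the deck, 200 mm out from the shaft, which comes down on the pier's cap. Deck 205 mm long, 70 mm wide, 8 mm thick, its middle 90 mm from the wheel plane on the -y side; raised, it stands up to 300 mm high. It lands at a bridge angle between -0.08 and 0.08 rad, felt at the knob as a rising force: 2 to 4 N more seats it, over 7 N more is too hard
- pier: the fixed far pier: a rock bank with track and, before it, a foot block with two jacking screws that carry a wooden cap 30 x 84 x 12 mm; origin on the table under the cap, 200 mm from the shaft along winch x and 90 mm to winch -y. The bridge comes to rest on the cap, whose top is set anywhere from 62 to 92 mm above the table and is not measured
- pawl: the pawl; origin on its pin (point pawl_pin). Its angle: 0 = nose at the bottom of the teeth, axes as the winch's (down in a tooth: 0 to 0.06 rad; riding on a tooth: up to 0.11); grows as it is lifted and swung over toward winch +x; beyond about 1.4 its weight carries it on to the stop at 2.2. About 70 g, hinges freely, stays down or thrown over by its own weight
- pawl_pin (a point): the pawl's pin, on its post, 85 mm from the shaft toward winch +x and 130 mm above the table, in the wheel plane; axis along winch y. The pawl is a bent steel arm 10 mm thick, 84 mm from pin to nose, lying from the pin back over the wheel's top when down
- pawl_bar (a point): grip point on the pawl's cross bar, a round steel bar 10 mm thick standing out 42 mm to winch +y; this point is 27 mm from the wheel plane and 51.5 mm from the pin; its elevation above winch +x, seen from the pin, is 2.72 rad minus the pawl angle (47 mm back and 21 mm above the pin when down). Can be pinched from above across winch x and carried round the pin; it may turn in the fingers
- pine: bystander: model pine, 130 mm high on a 52 mm disc, by the pier; origin under its centre
- logs: bystander: small pile of logs 70 x 48 x 30 mm beyond the crank; origin under its centre
- hut: bystander: model hut 60 x 60 x 55 mm beyond the crank; origin under its centre
- engine: bystander: orange model engine 200 x 42 x 61 mm on the left; origin under its centre
- coach: bystander: orange model coach 190 x 42 x 61 mm on the left; origin under its centre
- driver: bystander: screwdriver lying on the right
- paint: bystander: small paint jar, 40 mm wide, 50 mm high, on the right; origin under its centre
- glue: bystander: small glue bottle, 36 mm wide, 110 mm high, on the left near the robot; origin under its centre

How it is judged (in metres and radians):
On the way, in this order (a step that is already met when the one before it is completed fails the run):
1. the pawl is thrown over, clear of the wheel, with the bridge still up (angle between pawl's own z axis and vertical above 1.7 rad and angle between span's own z axis and vertical above 0.35 rad), for 0.2 s.
2. the bridge sits on the pier while the pawl is still clear (contact force between span and pier above 0.05 N and angle between pawl's own z axis and vertical above 1.4 rad), for 0.2 s.
3. the pawl is back down in the teeth (angle between pawl's own z axis and vertical below 0.06 rad), for 0.2 s.
At the end, for the whole second after the job is handed in: The bridge rests on the pier (touching it, contact force over 0.05 N) and is still, and the pawl is down in the teeth (angle below 0.06 rad) (contact force between span and pier above 0.05 N and angle between pawl's own z axis and vertical below 0.06 rad and angular speed of span below 0.05 rad/s).
It fails at once if the ratchet wheel is forced against the pawl (over 30 N) (contact force between span and pawl above 30 N).
It fails at once if the bridge is pressed hard on the pier (over 6 N at the cap) (contact force between pier and span above 6 N).
It fails at once if the bridge is dropped (faster than 4 rad/s) (angular speed of span above 4 rad/s).
It fails at once if a bystander is moved by over 30 mm (distance of any of pine, logs, hut, engine, coach, driver, paint, glue from where it was at the start of the episode above 0.03 m).
It also fails if it takes over 72 s, if anything falls off the work surface, if the arm or the gripper's body presses on something with over 40 N, if the wrist force passes 120 N, or if a joint passes its speed limit or range.

## Working session

There is one attempt and no reset: what is moved stays moved. The work goes in short steps, each a Python script; the robot and the scene stay as the last script left them, time stands still between calls to the robot, and variables do not carry over. Pictures are saved under pics/ and viewed, at most 10 in all, crops included, and the job is handed in when it is done.

```bash
mkdir -p pics; python3 - <<'E'
from station import env,jaws,solver,capture,camera_info,sensors
import cv2,numpy as np
np.set_printoptions(precision=3,suppress=True)
for n in ["scene","top"]:
    im=capture(n); cv2.imwrite(f"pics/{n}0.png",cv2.resize(im[:,:,::-1],(784,588),interpolation=cv2.INTER_CUBIC))
    print(camera_info(n))
print(camera_info("wrist"),sensors.current_time(),sensors.current_tcp_rot())
E
```

```text
{'K': array([[399.864,   0.   , 275.913],
       [  0.   , 399.864, 208.907],
       [  0.   ,   0.   ,   1.   ]]), 'extrinsics': array([[    0.186,     0.983,     0.006,  -118.998],
       [   -0.54 ,     0.097,     0.836,   189.96 ],
       [    0.821,    -0.158,     0.549, -1534.78 ],
       [    0.   ,     0.   ,     0.   ,     1.   ]])}
{'K': array([[506.208,   0.   , 283.855],
       [  0.   , 506.208, 213.27 ],
       [  0.   ,   0.   ,   1.   ]]), 'extrinsics': array([[   -0.011,    -1.   ,     0.001,    56.311],
       [    0.997,    -0.011,     0.072,  -544.693],
       [   -0.072,     0.002,     0.997, -1768.798],
       [    0.   ,     0.   ,     0.   ,     1.   ]])}
{'K': array([[309.451,   0.   , 280.604],
       [  0.   , 309.451, 209.637],
       [  0.   ,   0.   ,   1.   ]]), 'tool_from_camera': array([[   0.   ,    0.96 ,    0.28 ,   79.157],
       [   1.   ,   -0.   ,   -0.   ,    0.13 ],
       [  -0.   ,    0.28 ,   -0.96 , -169.908],
       [   0.   ,    0.   ,    0.   ,    1.   ]])} 0.1 [[-0.905  0.426 -0.001]
 [ 0.426  0.905 -0.001]
 [ 0.    -0.001 -1.   ]]
```

View pics/scene0.png

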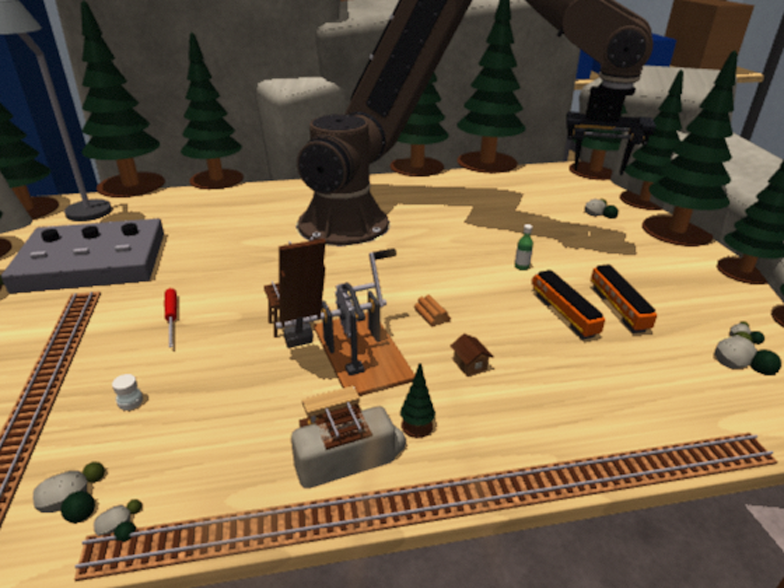

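View pics/top0.png

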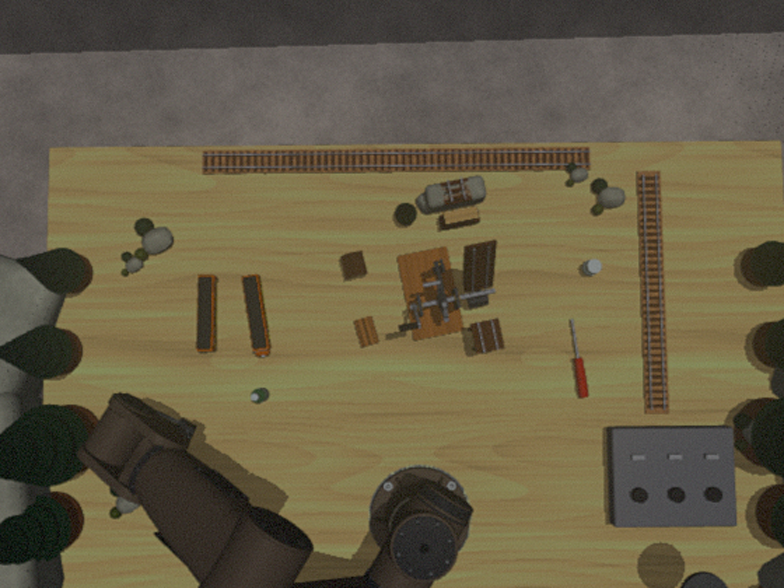

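The overview shows the winch near (440,295) in the 784-px top picture, x axis up and slightly left; knob near (408,327). I'll take close wrist views from two places.

```bash
cat > h.py <<'E'
from station import env,jaws,solver,capture,camera_info,sensors
import cv2,numpy as np
np.set_printoptions(precision=3,suppress=True)
def R(psi):  # tool down, tool y along winch x, tool x along winch y
    c,s=np.cos(psi),np.sin(psi); return np.array([[-s,c,0],[c,s,0],[0,0,-1.]])
def wristP():  # world->pixel projection matrix of wrist camera now
    T=np.eye(4);T[:3,:3]=sensors.current_tcp_rot();T[:3,3]=sensors.current_tcp_pos()
    return proj(camera_info("wrist")["K"],np.linalg.inv(T@camera_info("wrist")["tool_from_camera"]))
def proj(K,E): return K@np.diag([1,-1,-1.])@E[:3]
def camP(n): i=camera_info(n); return proj(i["K"],i["extrinsics"])
def px(P,X): q=P@np.append(X,1); return q[:2]/q[2]
def tri(Ps,uvs):
    A=np.vstack([r for P,(u,v) in zip(Ps,uvs) for r in (u*P[2]-P[0],v*P[2]-P[1])])
    A/=np.linalg.norm(A[:,:3],axis=1)[:,None]
    return np.linalg.lstsq(A[:,:3],-A[:,3],rcond=None)[0]
E
python3 - <<'E'
from h import *
P=camP("top")
def ray(uv,z):
    A=np.array([[u for u in P[0]]]);M=np.vstack([uv[0]*P[2]-P[0],uv[1]*P[2]-P[1]]);return np.linalg.solve(M[:,:2],-M[:,2]*z-M[:,3])
s=560/784
for uv,z in [((398,257),12),((447,248),12),((415,340),12),((462,333),12),((408,327),170)]: print(ray(np.array(uv)*s,z))
env.move_to([480,60,400],R(.2)); P1=wristP(); a=capture("wrist")
env.move_to([440,150,400],R(.2)); P2=wristP(); b=capture("wrist")
np.savez("w.npz",P1=P1,P2=P2)
for n,i in (("wa",a),("wb",b)): cv2.imwrite(f"pics/{n}.png",cv2.resize(i[:,:,::-1],(784,588),interpolation=cv2.INTER_CUBIC))
print(sensors.current_time(),sensors.current_force())
E
```

```text
[651.924  47.402]
[673.608 -77.69 ]
[440.539   6.903]
[ 456.846 -112.032]
[468.489  26.702]
2.7583 [0.296 0.792 0.202]
```

View pics/wa.png

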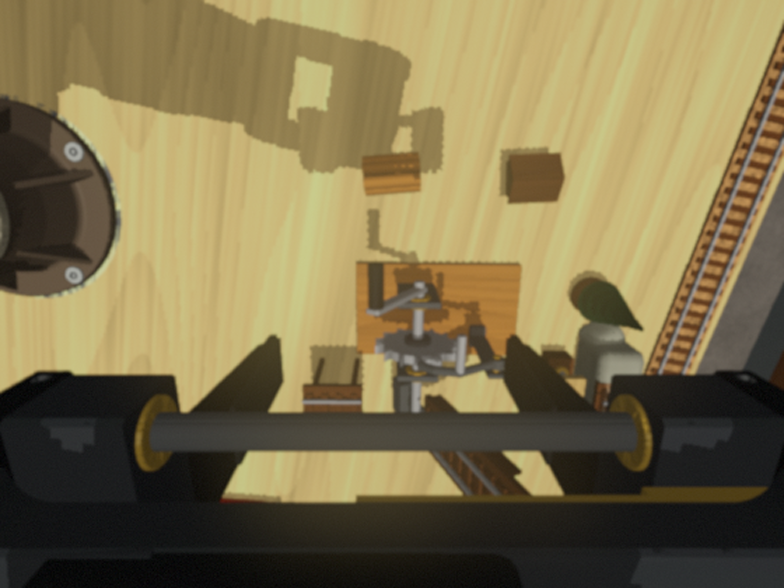

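View pics/wb.png

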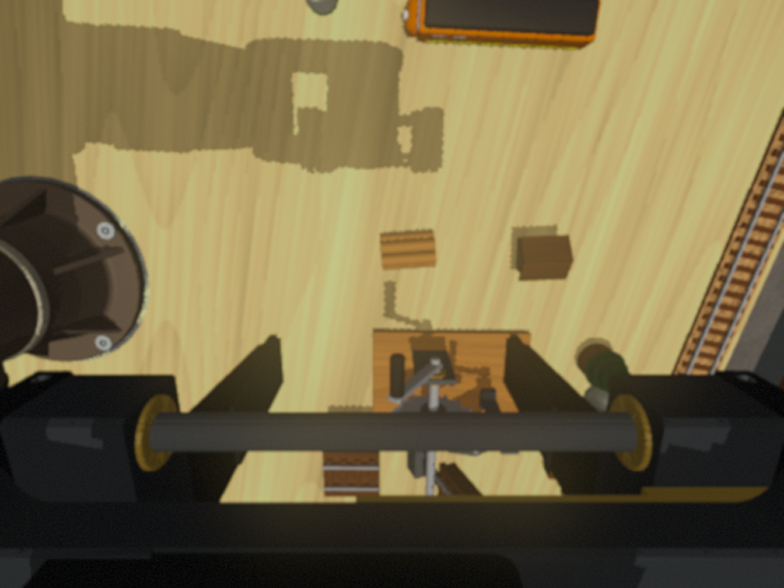

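Wrist views show the base corners (357,262),(520,263), knob (376,287), bar (461,355) in wa; knob (397,375) in wb. I'll take two better-placed views, enlarged on the winch.

```bash
python3 - <<'E'
from h import *
ims=[];Ps=[]
for p in ([470,10,400],[570,0,400]):
    env.move_to(p,R(.2)); env.sleep(.2); Ps.append(wristP()); ims.append(capture("wrist"))
np.savez("w2.npz",P=Ps,im=ims)
o=[]
for i,P in zip(ims,Ps):
    c=px(P,[540,-30,100]).astype(int); x0=max(0,c[0]-130);y0=max(0,c[1]-100); print(x0,y0)
    k=cv2.resize(i[y0:y0+200,x0:x0+260,::-1],None,fx=3,fy=3,interpolation=cv2.INTER_CUBIC)[:598]
    cv2.imwrite(f"pics/v{len(o)}.png",k); o.append(1)
print(sensors.current_time(),sensors.current_force())
E
```

```text
188 107
127 88
4.3667 [-0.032  0.858 -0.934]
```

View pics/v0.png

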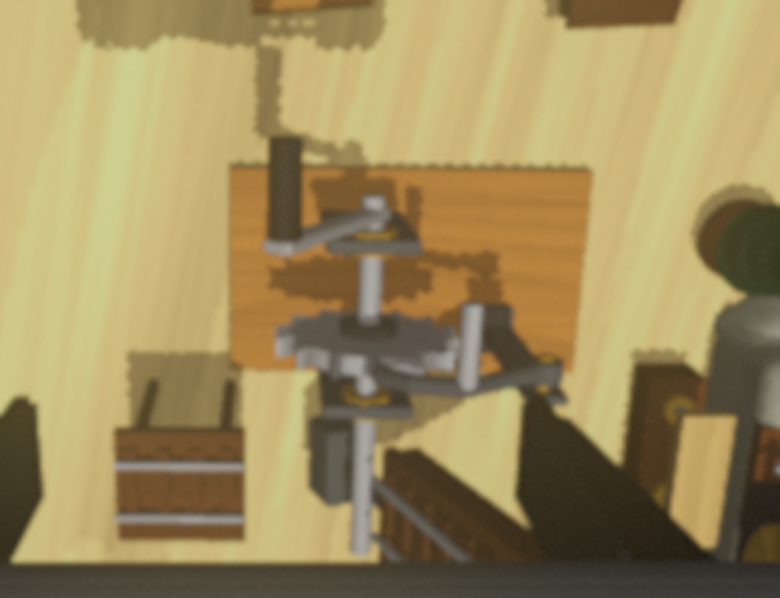

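View pics/v1.png

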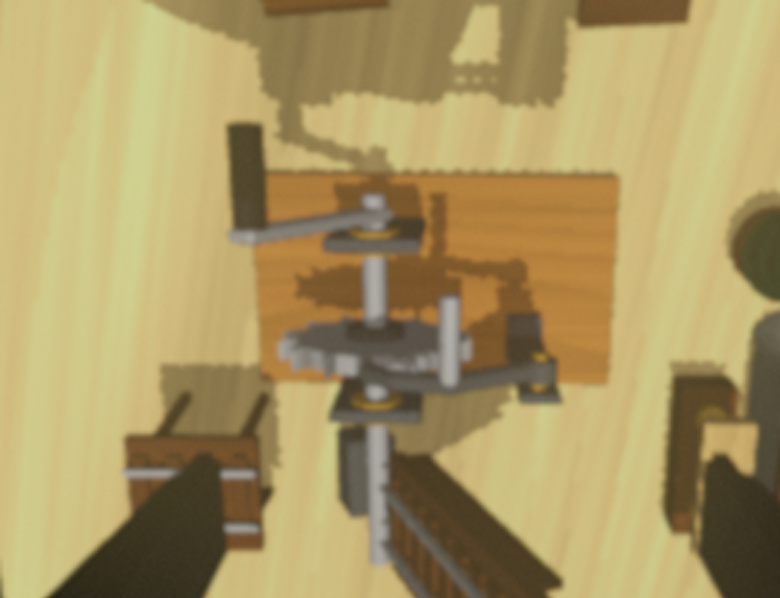

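Both views show the winch clearly: v0 knob axis (286,140)–(284,242), bar tip (473,306), root (468,386); v1 knob (246,126)–(249,232), bar (450,298)–(450,382). Triangulate and fit the model.

```bash
python3 - <<'E'
from h import *
from scipy.optimize import least_squares
P=np.load("w2.npz")["P"]
off=[(188,107),(127,88)]
f={'k+':((286,138),(246,124)),'k-':((284,242),(249,232)),'b+':((473,306),(450,298)),'b-':((468,386),(450,382)),'k':((285,190),(247.5,178)),'b':((470.5,346),(450,340)),'c0':((230,166),(256,173)),'c1':((590,171),(617,177)),'sh':((375,205),(374,202))}
uv={n:[(o[0]+c[0]/3-.33,o[1]+c[1]/3-.33) for o,c in zip(off,v)] for n,v in f.items()}
for n,v in uv.items():
    X=tri(P,v); print(n,X,[np.round(px(p,X)-q,1) for p,q in zip(P,v)])
def model(p):
    x,y,s,th,pw=p; c,n=np.cos(s),np.sin(s)
    W=lambda a,b,z:np.array([x+a*c-b*n,y+a*n+b*c,z])
    e=.96+th; k=lambda b:W(90*np.cos(e),b,85+90*np.sin(e))
    g=2.72-pw; bb=lambda b:W(85+51.5*np.cos(g),b,130+51.5*np.sin(g))
    return {'k+':k(119),'k-':k(73),'b+':bb(47),'b-':bb(6),'k':k(96),'b':bb(27)}
use=['k+','k-','b+','b-']
r=lambda p:np.concatenate([px(Pi,model(p)[n])-q for n in use for Pi,q in zip(P,uv[n])])
s=least_squares(r,[545,-40,.2,1,.03],loss='soft_l1'); print(s.x,s.fun)
m=model(s.x);print(m['k'],m['b'])
E
```

```text
k+ [465.696  48.225 160.024] [array([-0.,  0.]), array([ 0., -0.])]
k- [473.992   3.373 163.677] [array([-0. ,  0.1]), array([ 0. , -0.1])]
b+ [566.205  -9.803 156.872] [array([ 0. , -0.2]), array([-0. ,  0.2])]
b- [574.06  -48.792 156.808] [array([ 0., -0.]), array([-0.,  0.])]
k [469.798  26.055 161.835] [array([-0. ,  0.1]), array([ 0. , -0.1])]
b [570.081 -29.045 156.841] [array([ 0. , -0.1]), array([-0. ,  0.1])]
c0 [440.002   8.41   -7.033] [array([ 0. , -0.1]), array([-0. ,  0.1])]
c1 [654.031  50.922   8.262] [array([-0.,  0.]), array([ 0., -0.])]
sh [520.246  17.3    89.769] [array([ 0.1, -0.3]), array([-0.1,  0.3])]
[532.337 -61.538   0.163   1.167   0.172] [ 0.278  0.258  0.062  0.119 -0.443  0.11   0.015  0.055  0.784 -0.766
  0.33  -0.587 -0.36   0.343 -0.677  0.264]
[469.822  25.457 161.419] [569.696 -28.019 158.809]
```

```bash
cat >> h.py <<'E'
psi=.19; O=np.array([537.1,-60.5]); ex=np.array([np.cos(psi),np.sin(psi)]); ey=np.array([-ex[1],ex[0]])
def W(a,b,z): return np.append(O+a*ex+b*ey,z)
def F():
    f=np.mean([sensors.current_force() for _ in range(3)],0); return np.array([f[:2]@ex,f[:2]@ey,f[2]])
def tl(): p=sensors.current_tcp_pos(); d=p[:2]-O; return np.array([d@ex,d@ey,p[2]])
E
python3 - <<'E'
from h import *
jaws.move_gripper(.42,10)
a,z=38.6,154
env.move_to(W(a,27,z+80-19),R(psi)); 
env.sleep(.3); f0=F(); print("f0",f0)
env.move_straight(W(a,27,z-19),speed=80); env.sleep(.2); print(F()-f0)
jaws.move_gripper(0,8); env.sleep(.3)
print(sensors.current_opening(),sensors.current_gripper_force(),F()-f0,tl(),sensors.current_time())
im=capture("wrist"); cv2.imwrite("pics/g.png",im[:,:,::-1])
np.save("f0.npy",f0)
E
```

```text
f0 [ 0.666  0.233 -0.147]
[-1.    -0.626  0.069]
0.10528883580494497 8.000269755721092 [-6.278 -0.895  3.117] [ 37.681  27.056 134.914] 8.7333
```

View pics/g.png

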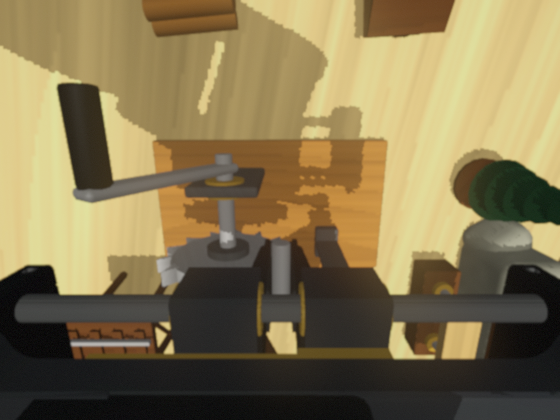

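The bar sits between the pads (wrist view at (282,265), opening 10 mm), with the bar 0.9 mm toward −x of expectation. Correct for that and carry the pawl over.

```bash
python3 - <<'E'
from h import *
f0=np.load("f0.npy"); da=-.9; dz=154-152.5
g0=2.72-.03
def P(pw): g=2.72-pw; return W(85+da+51.5*np.cos(g),27,130+dz+51.5*np.sin(g)-19)
env.move_straight(P(.03),speed=20)
print(F()-f0)
for pw in np.linspace(.15,2.1,14):
    env.move_straight(P(pw),speed=60); f=F()-f0; print(round(pw,2),f,round(sensors.current_opening(),3))
    if np.linalg.norm(f)>25: break
print(sensors.current_time(),tl())
E
```

```text
[-2.124 -0.789 -0.402]
0.15 [-1.56   0.144  0.569] 0.102
0.3 [-1.733 -0.915  0.302] 0.104
0.45 [-2.539 -0.085  1.292] 0.106
0.6 [-3.499 -0.376  5.528] 0.101
0.75 [-3.751  0.115  5.68 ] 0.1
0.9 [-1.871  0.324  3.689] 0.1
1.05 [-0.388  0.415  2.527] 0.1
1.2 [-1.012 -0.694  1.977] 0.101
1.35 [-0.481 -0.218  1.55 ] 0.1
1.5 [-0.042 -0.572  1.901] 0.102
1.65 [ 0.402 -0.558  0.829] 0.104
1.8 [ 0.249 -0.635  0.856] 0.098
1.95 [-0.187 -0.56   0.057] 0.101
2.1 [-0.47  -0.542  0.266] 0.101
12.8583 [126.103  27.011 141.937]
```

```bash
python3 - <<'E'
from h import *
jaws.move_gripper(.4,8); env.sleep(.1)
p=sensors.current_tcp_pos(); env.move_straight([p[0],p[1],260],speed=200)
env.move_to(W(-49.8,98,240),R(psi)); jaws.move_gripper(.5)
env.sleep(.3); f0=F(); np.save("f0.npy",f0)
env.move_straight(W(-49.8,98,160-19),speed=80); env.sleep(.2); print(F()-f0)
jaws.move_gripper(0,8); env.sleep(.3)
print(sensors.current_opening(),sensors.current_gripper_force(),F()-f0,tl(),sensors.current_time())
im=capture("wrist"); cv2.imwrite("pics/g2.png",im[:,:,::-1])
E
```

```text
[ 0.261  0.078 -0.356]
0.1644173478469876 7.999430000782013 [-1.908 -1.09   0.957] [-49.988  98.013 140.992] 18.4333
```

View pics/g2.png

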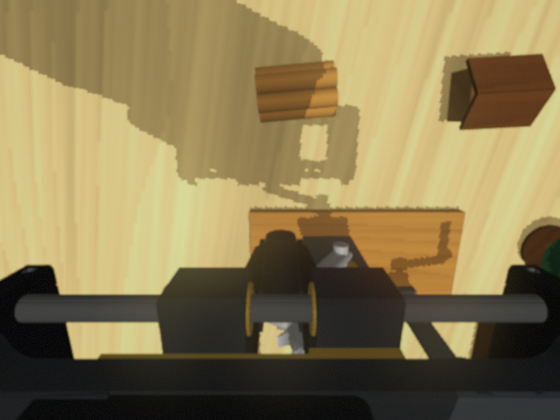

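```bash
cat >> h.py <<'E'
A0=-.9
def K(th): e=.96+th; return W(A0+90*np.cos(e),98,85+90*np.sin(e)-19)
def ft(f,th): e=.96+th; return -(f[0]*np.sin(e)-f[2]*np.cos(e)), f[0]*np.cos(e)+f[2]*np.sin(e)
E
python3 - <<'E'
from h import *
f0=np.load("f0.npy"); jaws.move_gripper(0,15)
ths=list(np.arange(1.12,.2,-.08))+list(np.arange(.2,.1,-.02))
for th in ths:
    env.move_straight(K(th),speed=50); f=F()-f0; t,r=ft(f,th); print(round(th,2),np.round([t,r],2),f[1].round(1))
    if abs(r)>20 or t>12 : print("STOP");break
print(sensors.current_time(),tl(),sensors.current_opening())
E
```

```text
1.12 [ 1.48 -0.92] -0.2
1.04 [1.1 5. ] 0.1
0.96 [0.99 6.74] -0.7
0.88 [0.96 4.78] 1.2
0.8 [-0.39  3.45] 0.6
0.72 [-0.87  0.5 ] 1.1
0.64 [-1.45 -0.38] 1.6
0.56 [-2.65 -2.64] 0.7
0.48 [-3.18 -4.17] 1.4
0.4 [-2.99 -4.06] 0.2
0.32 [-4.46 -3.56] 1.3
0.24 [-5.09 -3.7 ] 0.6
0.2 [-2.71 -3.32] -0.7
0.18 [-0.23 -1.72] -1.0
0.16 [ 0.6  -1.13] -1.2
0.14 [ 0.51 -1.25] -0.5
0.12 [ 0.99 -1.71] -0.9
23.4333 [ 41.73   97.987 145.297] 0.16675231998274748
```

```bash
python3 - <<'E'
from h import *
f0=np.load("f0.npy"); th=.12; h=[]
while th>-.11:
    th-=.005; env.move_straight(K(th),speed=15); env.sleep(.05); f=F()-f0; t,r=ft(f,th); h.append(t); print(round(th,3),np.round([t,r],2))
    if len(h)>5 and t-min(h)>2.2: break
    if sensors.current_time()>45: break
print(sensors.current_time(),tl())
E
```

```text
0.115 [ 0.83 -0.28]
0.11 [ 2.63 -0.56]
0.105 [ 4.3  -0.85]
0.1 [ 2.08 -0.48]
0.095 [ 1.31 -1.48]
0.09 [ 1.23 -0.46]
0.085 [ 2.73 -0.33]
0.08 [2.79 0.1 ]
0.075 [ 2.59 -1.45]
0.07 [ 2.31 -0.53]
0.065 [ 1.52 -0.31]
0.06 [ 1.69 -0.97]
0.055 [ 1.97 -1.17]
0.05 [ 2.23 -0.59]
0.045 [ 1.87 -0.97]
0.04 [ 2.59 -1.32]
0.035 [ 2.53 -0.54]
0.03 [ 2.08 -0.99]
0.025 [ 2.02 -2.24]
0.02 [ 1.95 -1.52]
0.015 [ 2.65 -1.33]
0.01 [6.74 0.6 ]
30.0333 [ 49.712  98.013 140.421]
```

```bash
python3 - <<'E'
from h import *
f0=np.load("f0.npy"); th=.01
env.sleep(.3); print(ft(F()-f0,th),tl())
for d in (.001,.001):
    th-=d; env.move_straight(K(th),speed=5); env.sleep(.15); t=ft(F()-f0,th)[0]; print(th,t,tl())
    if t>6.8: break
i=capture("scene")[260:345,180:320,::-1]
cv2.imwrite("pics/sc.png",cv2.resize(i,None,fx=5,fy=5,interpolation=cv2.INTER_CUBIC)); print(sensors.current_time())
E
```

```text
(np.float64(6.302980654925296), np.float64(0.13725405138128943)) [ 49.72   98.003 140.429]
0.009000000000000001 7.206203257677931 [ 49.692  98.008 140.415]
30.7833
```

View pics/sc.png

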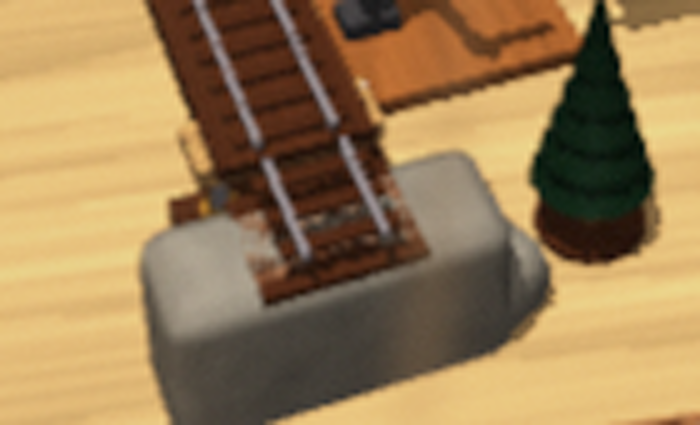

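Deck is down and lies level on the pier (toe at about (290,150) in the crop, over the cap). Release the knob and bring the pawl back.

```bash
python3 - <<'E'
from h import *
jaws.move_gripper(.35,15); env.sleep(.1); f0=np.load("f0.npy"); print("released",F()-f0)
p=sensors.current_tcp_pos(); env.move_straight([p[0],p[1],250],speed=150)
da=-.9; dz=1.5
def P(pw): g=2.72-pw; return W(85+da+51.5*np.cos(g),27,130+dz+51.5*np.sin(g)-19)
q=P(2.2); env.move_to([q[0],q[1],230],R(psi)); jaws.move_gripper(.42)
env.sleep(.3); f0=F(); np.save("f0.npy",f0)
env.move_straight(q,speed=80); print(F()-f0)
jaws.move_gripper(0,8); env.sleep(.3); f=F()-f0; print(sensors.current_opening(),f,tl(),sensors.current_time())
if .08<sensors.current_opening()<.13 and np.linalg.norm(f)<20:
    for pw in np.linspace(2.1,.12,14):
        env.move_straight(P(pw),speed=60); f=F()-f0; print(round(pw,2),f,round(sensors.current_opening(),3))
        if np.linalg.norm(f)>25: break
print(sensors.current_time(),tl())
E
```

```text
released [ 0.382 -0.549 -0.528]
[-0.121  1.231 -0.121]
0.09974190027236723 [-10.213  -0.596   4.258] [126.936  27.01  137.962] 35.7583
2.1 [-5.152  0.063 -3.415] 0.1
1.95 [-5.155  0.727 -3.965] 0.098
1.8 [-3.27   1.365 -3.173] 0.102
1.64 [1.092 2.674 2.344] 0.097
1.49 [2.36  2.272 6.126] 0.102
1.34 [0.292 2.376 6.325] 0.1
1.19 [-1.389  2.777  6.56 ] 0.104
1.03 [-0.767  2.656  4.269] 0.103
0.88 [ 0.091  1.538 -0.092] 0.104
0.73 [-0.57   1.436 -2.181] 0.106
0.58 [ 0.366  0.574 -0.952] 0.097
0.42 [-2.598  0.653  0.779] 0.103
0.27 [-3.346  2.988  1.88 ] 0.101
0.12 [-5.344  2.214  2.181] 0.1
39.6917 [ 39.598  27.13  138.974]
```

```bash
python3 - <<'E'
from h import *
jaws.move_gripper(.4,8); env.sleep(.3)
a=tl()
env.move_straight(W(a[0],27,200),speed=120); jaws.move_gripper(0); 
P1=wristP(); im=capture("wrist"); cv2.imwrite("pics/end.png",im[:,:,::-1])
env.move_straight(W(37.3,27,165),speed=80); env.sleep(.3); f0=F()
z=165
while z>154:
    z-=.5; env.move_straight(W(37.3,27,z),speed=10); f=F()-f0
    if f[2]>2.0: break
env.sleep(.2); print(z,tl(),F()-f0,sensors.current_time())
env.move_straight(W(37.3,27,230),speed=100); print(sensors.current_time())
E
```

```text
156.0 [ 37.338  26.981 156.168] [-0.432  0.691  3.593] 47.7917
48.6833
```

View pics/end.png

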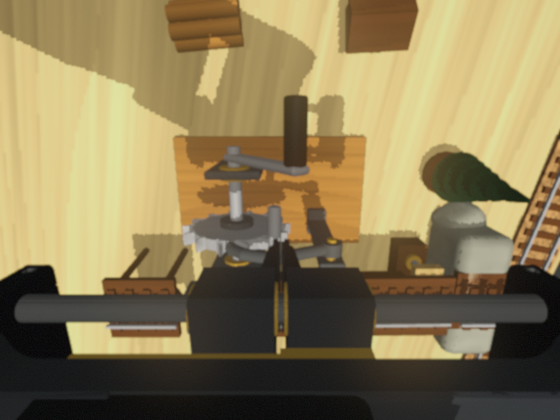

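```bash
python3 -c "
from h import *
print(env.job_done(),sensors.current_time())"
```

```text
the job is handed in; nothing more can be done
the job is handed in; nothing more can be done
```

I threw the pawl over, wound the bridge down onto the pier cap with about 5 N extra at the knob, put the pawl back in the teeth (touch check about 0 rad), and handed in just after 48.7 s; no verdict came back, and I did not re-check pier contact after letting go of the knob.

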